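Feel for the sound push switch of the light model

ROBOT

A 6-joint arm with a two-finger parallel gripper is mounted at the origin on the work surface. World frame = base frame: x ahead of the robot, y to its left, z up, the work surface at z = 0. Lengths are in m, angles in rad, forces in N, time in s.
With the tool pointing down it reaches from about 0.4 to 0.925 m from the base axis. Payload 3.4 kg.
Tool frame: the origin (TCP) lies between the finger pads; the fingertips stand ahead of it and the grasp point (between the pads) lies 2 mm behind it (finger_overhang is the x of the fingertips in the tool frame, in m); x points along the fingers, y is the direction in which the jaws open and shut, and the axes are right-handed (so a half turn about x gives the same grasp; the last joint's range is limited). The gripper opens to 85 mm and grips with 20 to 120 N. Pads are 22 mm wide; open, the fingers measure 114 mm over their backs; the gripper's body (76 mm by 85 mm) begins 54 mm behind the grasp point. The pads swing forward as they close: fully open they stand 13 mm farther back than shut.
Start: joints at [-1.21, 0.307, 1.506, -0, 1.328, -0.073], TCP at [0.242, -0.522, 0.211] pointing down, gripper open.
Joint ranges: [-3.12, 3.12], [-1.05, 2.28], [0.14, 2.33], [-1.42, 4.57], [0.1, 2.73], [-2.68, 2.68]. Speed limits (rad/s): [2.57, 2.57, 3.14, 3.14, 3.14, 3.14].

INTERFACE

Orientations are given as a unit quaternion [x, y, z, w].
In Python, from station import get_state, get_image, calibration, hand_in, spot_in, cut_out, finger_overhang gives the robot as it stands.
- The arm moves only by the tool arm_command, never from a script. Its argument "commands" is a list of rows, each an object with "rot": the turn, a rotation vector about the world's x, y, z in degrees, a list of three; "travel": the shift along the world's x, y, z in m, a list of three; "hand": the opening, from 0 (shut) to 1 (fully open). A call has 1 to 10 rows; each row shifts and turns the commanded pose from where the row before left it; what a row does not reach is not made up. A row lasts 1/8 s, in which the tool goes at most 62.5 mm and 10.7 degrees, less where a joint would pass 70% of its speed; a pose out of reach is approached as far as the arm can. A call is refused whole if a number of a shift passes 0.0625 or a number of a turn 10.7, either way. A call with a gripper value outside its range is refused whole. The fingers move at their own pace and stop on an object; "squeeze" is the grip in N (left out, the last holds). Time passes only in rows, so rows that do not move let the fingers close. It gives the time, the measured TCP pose, the force and the opening at its end, in the units of the state.
- get_state(): the state, without advancing time (a new reading comes with each control period).
- get_image(name): name is "scene" or "top" or "wrist"; returns the picture (480x640x3 uint8, blue, green, red); there is no depth.
- calibration(name): a dict with "fx", "fy", "cx", "cy" (pixels), "rvec" (rotation vector, rad) and "tvec" (3), from world to camera coordinates, as OpenCV has them; the wrist camera has in their place "hand_eye" (4x4, takes a point from camera to tool coordinates, whose origin is the TCP and whose axes are the tool frame's). Camera axes: x right, y down, z forward; pixel columns grow to the right and rows downward; lengths in m; the calibration is good to about 2 mm. A picture is of the moment at which its call begins: read the wrist's pose just before it. calibration takes no time and is no camera call.
- hand_in(): hands the job in, once; it reports no verdict.
Trained networks look in the newest picture that a camera, given by its name, has taken for a name from the list of things; names that differ only in an ending like _2 or _b are one class to them, and where a whole thing is asked for, a point or a joint stands for the part that bears it (a point fixed in the world has none). Each returns a list of dicts, best first, with "conf" (0 to 1); they miss things now and then, are a little off and sometimes report something else, mostly with a low value. They report only what shows in the picture. A call takes as long as a camera call. They do not tell look-alikes from the thing itself.
- spot_in(camera, target): "box" ([left, top, right, bottom] as shares, 0 to 1, of the picture: columns of its width, rows of its height, round what is visible of it).
- cut_out(camera, target): "mask" (480x640 bool, what is visible of it) and "box" ([left, top, right, bottom] as shares, 0 to 1, of the picture: columns of its width, rows of its height, round what is visible of it).
The state is a dict: "clock": time; "joint_pos": joint angles; "joint_vel": joint speeds; "joint_efforts": joint torques, N m; "position": TCP position; "orientation": TCP orientation; "wrist_force": force on the tool from outside, world axes, zero at the start; "wrist_torque": the same for the moment, N m; "finger_gap": finger opening in m.
Only numpy, scipy, OpenCV 4.12 (cv2) and the standard library are available. Lean on these libraries where they do the work, as an engineer would, in place of code of your own. Each camera call takes 0.05 s, during which the arm holds its last target.

TASK

One of the two push switches for the model house's light is worn out. Press them gently with closed fingers, one at a time, until you feel one snap over and stay down: a switch that is still soft when half-way down is the worn one, so let it come back up and try the other, and never push either cap down to its bottom stop. Once one has snapped in, let go, leave the other switch alone, and do not shift the model house.

Things in the scene. Friction and masses are not known exactly. Their poses are not given: they have to be found in the camera images.
- switch_a: Push switch: flat white cap 46 mm across on a dark collar (60 mm across), fixed plywood box 100 x 100 x 46 mm. Origin: centre of the cap's top, 76 mm above the table when up; z up. Presses straight down, 18 mm to its bottom stop. One of the two is sound: it resists up to about 7 N at 2.5 mm, snaps over 6 mm down, drops off the finger and stays 12 mm down. The worn one: only 1 to 2 N, springs up.
- switch_b: The other push switch, alike in looks and size: whether the left or the right one is sound differs from time to time and can only be felt. Origin: centre of the cap's top, 76 mm above the table when up; z up. One switch stands to the robot's left, the other to its right.
- house: Loose paper model house with a white gable roof on a cardboard base plate 130 x 110 mm, 90 mm high in all, 0.4 kg; it stands between the switches and a little farther from the robot. Origin: centre of its underside; z up. Not to be moved.
Things that resemble listed ones, but are neither listed nor needed, are in the scene too. What is shaped like the part that bears switch_b but pink or red is not meant. Leave any turquoise look-alike of the part that bears switch_a alone.

How it is judged:
By the outcome, as a careful person would: the job done as asked, in the order asked, and still so for the second after the job is handed in, with the robot touching nothing.
It also fails if it takes over 54 s, if anything falls off the work surface, if the arm or the gripper's body presses on something with over 40 N, if the wrist force passes 120 N, or if a joint passes its speed limit or range.

## Working session

There is one attempt and no reset: what is moved stays moved. The work goes in short steps, Python scripts to look and compute and a tool call to move; the robot and the scene stay as the last step left them, time stands still between calls to the robot, and variables do not carry over. Pictures are saved under pics/ and viewed, and the job is handed in when it is done.

Besides the shell and the picture viewer there is one more tool, called after "Call:" as name([rows], argument=value, ...), one row to a line, values as JSON. arm_command: Moves the arm, as the interface text tells. Its arguments: {"type":"object","properties":{"commands":{"type":"array","items":{"type":"object","properties":{"rot":{"type":"array","items":{"type":"number"}},"travel":{"type":"array","items":{"type":"number"}},"hand":{"type":"number"}}}},"squeeze":{"type":"number"}},"required":["commands"]}

```bash
mkdir -p pics; python3 - <<'E'
from station import *
import cv2
for n in ("scene","top"):
    cv2.imwrite(f"pics/{n}0.png",get_image(n)); print(n,calibration(n))
s=get_state();print(s); print(finger_overhang if not callable(finger_overhang) else finger_overhang())
E
```

```text
scene {'fx': 602.0207578946813, 'fy': 602.0207578946813, 'cx': 326.60300071187754, 'cy': 242.19552858277015, 'rvec': array([ 2.07965427,  0.59576842, -0.30936101]), 'tvec': array([-0.46378191, -0.07879279,  1.39168107])}
top {'fx': 527.347824668312, 'fy': 527.347824668312, 'cx': 315.5910583966966, 'cy': 240.8877904943311, 'rvec': array([ 2.19595694, -2.16593161,  0.03295278]), 'tvec': array([-6.07337959e-04,  5.25606349e-01,  1.04924466e+00])}
{'clock': 0.1, 'joint_pos': array([-1.21047839e+00,  3.07484668e-01,  1.50751690e+00,  1.16244515e-05,
        1.32840757e+00, -7.34852744e-02]), 'joint_vel': array([ 1.10315894e-03, -1.74320656e-03, -4.52567211e-03, -5.53064642e-04,
       -6.73980550e-05, -4.86267825e-05]), 'joint_efforts': array([-2.47131356e-04, -4.58529246e+01, -2.52607781e+01, -1.94745226e-04,
        5.51681980e-03,  9.92081084e-06]), 'position': array([ 0.24144623, -0.52113443,  0.21039069]), 'orientation': array([-0.6904506 , -0.15280799,  0.69062628, -0.15153559]), 'wrist_force': array([-1.05943725, -0.20466282, -0.00866147]), 'wrist_torque': array([-0.02478746, -0.0053727 , -0.02683245]), 'finger_gap': 0.08531607628684809}
0.017
```

View pics/scene0.png

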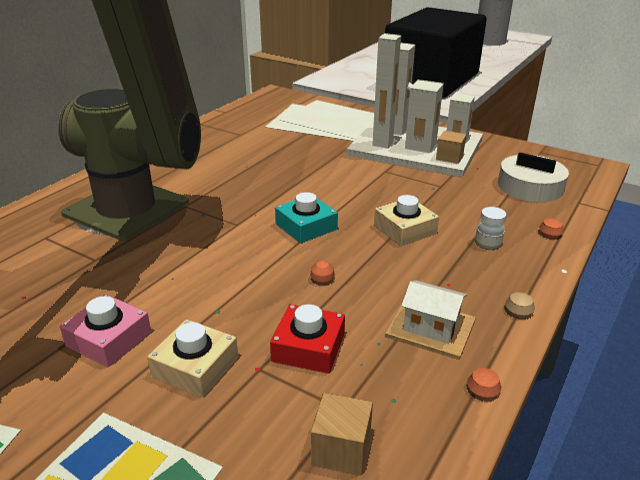

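View pics/top0.png

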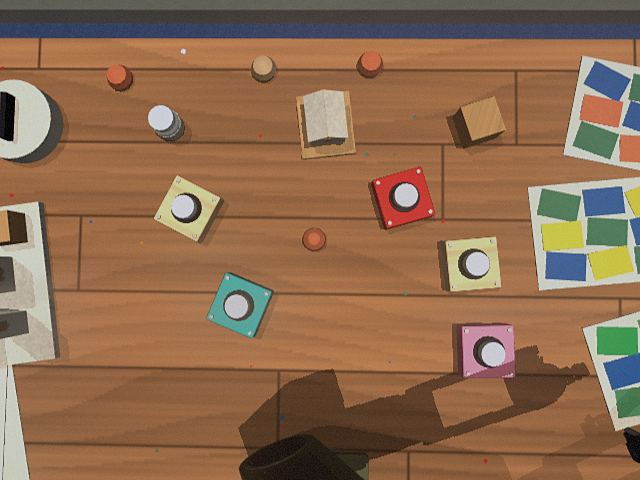

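The top view shows five switch boxes: plywood at (184,207) and (474,264), turquoise at (238,305), red at (404,196) and pink at (489,352). The two plywood ones fit the description, one on each side of the house at (325,122). I'll enlarge both and measure them.

```bash
cat > h.py <<'E'
from station import *
import cv2, numpy as np
def ray(n,u,v):
    c=calibration(n);R=cv2.Rodrigues(np.array(c['rvec']))[0];t=np.array(c['tvec']).ravel()
    d=R.T@np.array([(u-c['cx'])/c['fx'],(v-c['cy'])/c['fy'],1]);return -R.T@t,d
def plane(n,u,v,z):
    o,d=ray(n,u,v);return o+d*(z-o[2])/d[2]
def tri(a,b):
    (o1,d1),(o2,d2)=ray("top",*a),ray("scene",*b)
    s=np.linalg.lstsq(np.c_[d1,-d2],o2-o1,rcond=None)[0]
    p,q=o1+s[0]*d1,o2+s[1]*d2;return (p+q)/2,np.linalg.norm(p-q)
E
python3 - <<'E'
from h import *
t=cv2.imread("pics/top0.png");s=cv2.imread("pics/scene0.png")
def z(i,x,y):return cv2.resize(i[y-45:y+45,x-45:x+45],(390,290*390//290),interpolation=cv2.INTER_CUBIC)
im=np.vstack([np.hstack([z(t,188,208),z(t,471,264)]),np.hstack([z(s,406,216),z(s,192,350)])])
cv2.imwrite("pics/crop0.png",cv2.resize(im,(600,600)))
# white cap top centroid by threshold
def cap(i,x,y,r=20):
    g=cv2.cvtColor(i,cv2.COLOR_BGR2HSV)[y-r:y+r,x-r:x+r]
    m=((g[...,2]>185)&(g[...,1]<30)).astype(np.uint8)
    n,l,st,c=cv2.connectedComponentsWithStats(m)
    k=1+np.argmax(st[1:,4]);return c[k]+[x-r,y-r],st[k]
for nm,a,b in(("L",(184,207),(407,203)),("R",(474,264),(191,334))):
    ca,sa=cap(t,*a);cb,sb=cap(s,*b)
    print(nm,ca,sa,cb,sb,plane("top",*ca,.076),plane("scene",*cb,.076),tri(ca,cb))
print("house",plane("top",325,122,.09))
for c in ("scene","top"):
    get_image(c)
    for tg in("switch_a","house"):
        print(c,tg,[(round(d['conf'],2),(np.array(d['box'])*[640,480,640,480]).round(0)) for d in spot_in(c,tg)])
E
```

```text
L [182.11083123 205.84130982] [  7   8  23  23 397] [407.5748503  199.82634731] [ 11  12  20  11 167] [0.58620045 0.26235791 0.076     ] [0.58597306 0.26036511 0.076     ] (array([0.58579151, 0.26226236, 0.07518677]), np.float64(0.0011674741508855664))
R [477.22276029 263.33656174] [ 12   8  23  23 413] [189.87640449 331.7752809 ] [  5   8  29  20 445] [ 0.48383919 -0.29980436  0.076     ] [ 0.48295821 -0.30117432  0.076     ] (array([ 0.48326755, -0.30044484,  0.07556253]), np.float64(0.0015325684416472845))
house [ 0.74749566 -0.00989187  0.09      ]
scene switch_a [(0.96, array([174., 323., 207., 357.])), (0.9, array([398., 193., 418., 219.])), (0.85, array([297., 303., 324., 336.])), (0.68, array([ 85., 299., 115., 324.])), (0.57, array([296., 192., 319., 212.]))]
scene house [(0.92, array([385., 282., 475., 360.]))]
top switch_a [(0.93, array([391., 184., 420., 208.])), (0.84, array([465., 252., 493., 277.])), (0.76, array([169., 195., 196., 217.])), (0.74, array([479., 338., 505., 368.])), (0.73, array([225., 296., 251., 317.]))]
top house [(0.75, array([296.,  89., 356., 156.]))]
```

View pics/crop0.png

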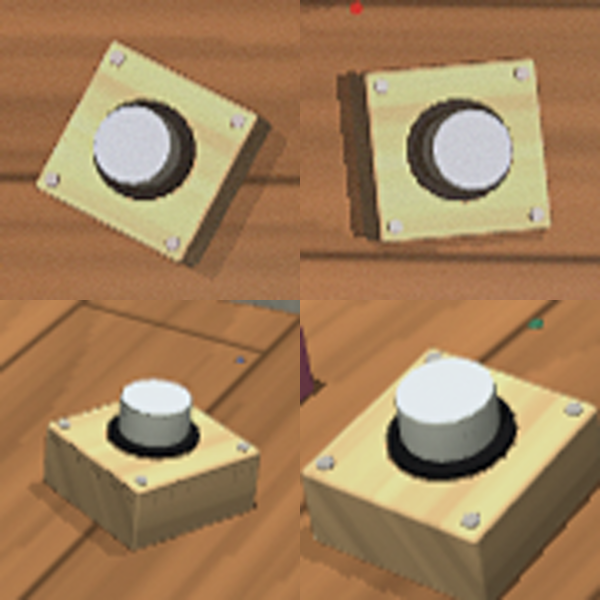

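The crop confirms both plywood boxes. The caps triangulate to z≈0.0755 against 0.076 expected: left (0.586, 0.262), right (0.483, -0.300). I'll start with the right one, fingers shut.

Call:
arm_command([
  {"travel": [0.03, 0.0275, 0], "hand": 0},
  {"travel": [0.03, 0.0275, 0], "hand": 0},
  {"travel": [0.03, 0.0275, 0], "hand": 0},
  {"travel": [0.03, 0.0275, 0], "hand": 0},
  {"travel": [0.03, 0.0275, 0], "hand": 0},
  {"travel": [0.03, 0.0275, 0], "hand": 0},
  {"travel": [0.03, 0.0275, 0], "hand": 0},
  {"travel": [0.03, 0.0275, 0], "hand": 0},
  {"hand": 0},
  {"hand": 0},
], squeeze=30)

```text
invalid input at $.commands[0]: expected keys rot, travel, hand
```

Call:
arm_command([
  {"rot": [0, 0, 0], "travel": [0.03, 0.0275, 0], "hand": 0},
  {"rot": [0, 0, 0], "travel": [0.03, 0.0275, 0], "hand": 0},
  {"rot": [0, 0, 0], "travel": [0.03, 0.0275, 0], "hand": 0},
  {"rot": [0, 0, 0], "travel": [0.03, 0.0275, 0], "hand": 0},
  {"rot": [0, 0, 0], "travel": [0.03, 0.0275, 0], "hand": 0},
  {"rot": [0, 0, 0], "travel": [0.03, 0.0275, 0], "hand": 0},
  {"rot": [0, 0, 0], "travel": [0.03, 0.0275, 0], "hand": 0},
  {"rot": [0, 0, 0], "travel": [0.03, 0.0275, 0], "hand": 0},
  {"rot": [0, 0, 0], "travel": [0, 0, 0], "hand": 0},
  {"rot": [0, 0, 0], "travel": [0, 0, 0], "hand": 0},
], squeeze=30)

```text
clock: 1.65
position: [0.4814, -0.3018, 0.2111]
orientation: [-0.69, -0.152, 0.691, -0.152]
wrist_force: [-0.3, 0.4, 0.2]
finger_gap: 0.0
```

Call:
arm_command([
  {"rot": [0, 0, 0], "travel": [0.002, 0.0015, -0.03], "hand": 0},
  {"rot": [0, 0, 0], "travel": [0, 0, -0.03], "hand": 0},
  {"rot": [0, 0, 0], "travel": [0, 0, -0.025], "hand": 0},
  {"rot": [0, 0, 0], "travel": [0, 0, -0.01], "hand": 0},
  {"rot": [0, 0, 0], "travel": [0, 0, -0.005], "hand": 0},
  {"rot": [0, 0, 0], "travel": [0, 0, 0], "hand": 0},
])

```text
clock: 2.4
position: [0.4838, -0.3008, 0.1117]
orientation: [0.691, 0.152, -0.69, 0.152]
wrist_force: [0.4, 0.9, 0.1]
finger_gap: -0.0001
```

```bash
python3 - <<'E'
from h import *
i=get_image("scene");j=get_image("top");w=get_image("wrist")
im=np.hstack([cv2.resize(i[220:400,100:300],(400,360)),cv2.resize(j[174:354,370:570],(400,360))])
cv2.imwrite("pics/p1.png",im);cv2.imwrite("pics/w1.png",w)
E
```

```text
(no output)
```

View pics/p1.png

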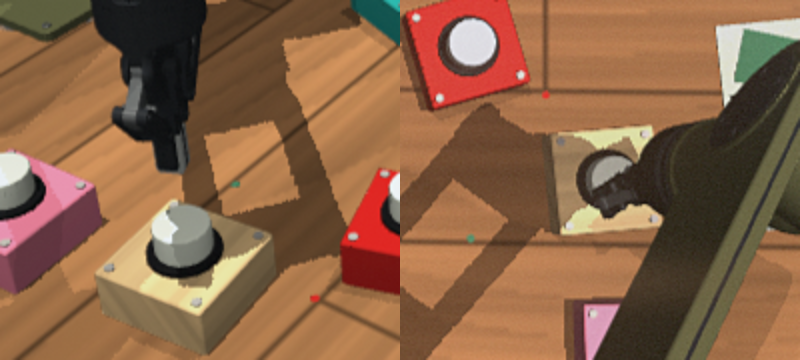

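View pics/w1.png

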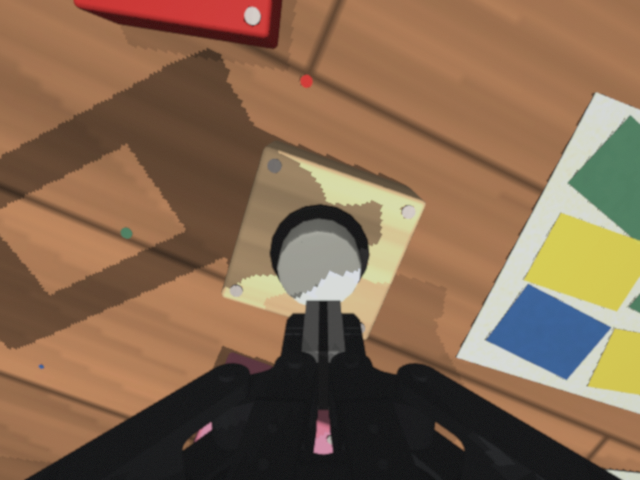

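The shut fingers stand above the right cap. In the scene crop the tip is at (172,170) and the cap at (183,225). I'll check the tip against its projection.

```bash
python3 - <<'E'
from h import *
for n in("scene","top"):
    c=calibration(n);K=np.array([[c['fx'],0,c['cx']],[0,c['fy'],c['cy']],[0,0,1]])
    P=np.array([[.4838,-.3008,.0947],[.4838,-.3008,.1047],[.4833,-.3004,.076]])
    print(n,cv2.projectPoints(P,c['rvec'],c['tvec'],K,None)[0].reshape(-1,2))
s=get_state();w=calibration("wrist");H=np.array(w['hand_eye'])
from scipy.spatial.transform import Rotation as R
Rt=R.from_quat(s['orientation']).as_matrix();print(Rt.round(3))
for p in ([.4833,-.3004,.076],):
    pt=Rt.T@(np.array(p)-s['position']);pc=np.linalg.inv(H)@np.r_[pt,1];print(pt,w['fx']*pc[0]/pc[2]+w['cx'],w['fy']*pc[1]/pc[2]+w['cy'])
print(s['wrist_force'],s['position'])
E
```

```text
scene [[189.06609776 322.50625437]
 [188.30969752 317.43248149]
 [190.39041212 331.5696126 ]]
top [[480.6129395  263.23302231]
 [482.18623214 263.16041274]
 [477.5423376  263.62776491]]
[[ 0.001  0.42  -0.907]
 [-0.001 -0.907 -0.42 ]
 [-1.     0.002 -0.001]]
[ 0.03617154 -0.00077954  0.00071403] 320.07388836360036 266.2160772770592
[-0.65507707 -1.1296141  -0.08479499] [ 0.48422158 -0.30076633  0.1121734 ]
```

```bash
python3 - <<'E'
from h import *
from scipy.spatial.transform import Rotation as R
s=get_state();w=calibration("wrist");H=np.array(w['hand_eye']);print(H.round(4),w['fx'],w['cx'],w['cy'])
Rt=R.from_quat(s['orientation']).as_matrix();p0=s['position']
i=get_image("scene");j=get_image("top");ww=cv2.imread("pics/w1.png")
im=np.hstack([cv2.resize(i[270:360,140:230],(400,400),interpolation=2),cv2.resize(j[220:310,430:520],(400,400),interpolation=2)])
cv2.imwrite("pics/p2.png",im)
# tool-frame axis points in wrist & scene images
c=calibration("scene");K=np.array([[c['fx'],0,c['cx']],[0,c['fy'],c['cy']],[0,0,1]])
for x in(-.03,-.02,-.01,0,.01,.017,.03):
    pc=np.linalg.inv(H)@[x,0,0,1];P=p0+Rt@[x,0,0]
    print(x,(w['fx']*pc[0]/pc[2]+w['cx']).round(1),(w['fy']*pc[1]/pc[2]+w['cy']).round(1),cv2.projectPoints(P[None],c['rvec'],c['tvec'],K,None)[0].ravel().round(1))
E
```

```text
[[-1.100e-03 -3.177e-01  9.482e-01 -1.620e-01]
 [ 1.000e+00 -5.000e-04  1.000e-03  5.000e-04]
 [ 1.000e-04  9.482e-01  3.177e-01 -8.030e-02]
 [ 0.000e+00  0.000e+00  0.000e+00  1.000e+00]] 401.31013378946074 322.8574316216954 240.1350240255717
-0.03 321.2 331.3 [185.6 297.9]
-0.02 321.3 317.9 [186.4 303.2]
-0.01 321.3 306.1 [187.2 308.5]
0 321.4 295.5 [188.  313.7]
0.01 321.4 285.9 [188.7 318.8]
0.017 321.5 279.8 [189.3 322.4]
0.03 321.5 269.5 [190.2 328.9]
```

View pics/p2.png

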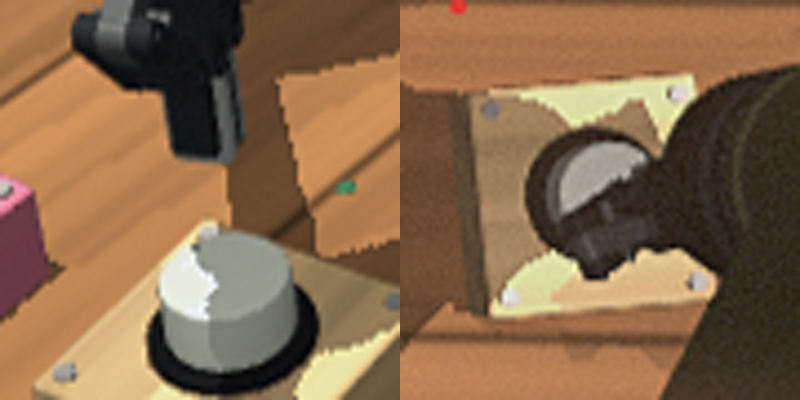

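The tip looks about 30 mm higher than finger_overhang suggests: scene pixel (187,306) against a predicted (189,322). I'll go down in small steps and check by force and image.

Call:
arm_command([
  {"rot": [0, 0, 0], "travel": [0, 0, -0.007], "hand": 0},
  {"rot": [0, 0, 0], "travel": [0, 0, -0.007], "hand": 0},
  {"rot": [0, 0, 0], "travel": [0, 0, 0], "hand": 0},
  {"rot": [0, 0, 0], "travel": [0, 0, 0], "hand": 0},
])

```text
clock: 3.15
position: [0.4836, -0.3002, 0.097]
orientation: [-0.69, -0.152, 0.691, -0.152]
wrist_force: [-0.3, -0.2, -0.5]
finger_gap: 0.0005
```

```bash
cat > look.py <<'E'
from h import *
import sys
n,x,y=sys.argv[1],int(sys.argv[2]),int(sys.argv[3])
i=get_image("scene");w=get_image("wrist")
im=np.hstack([cv2.resize(i[y-50:y+40,x-45:x+45],(400,400),interpolation=2),cv2.resize(w[200:350,240:390],(400,400),interpolation=2)])
cv2.imwrite(f"pics/{n}.png",im)
s=get_state();print(s['clock'],s['position'],s['wrist_force'])
E
python3 look.py p3 190 332
```

```text
3.25 [ 0.48383057 -0.30035156  0.09727819] [ 0.20099981  0.80491758 -0.10354374]
```

View pics/p3.png

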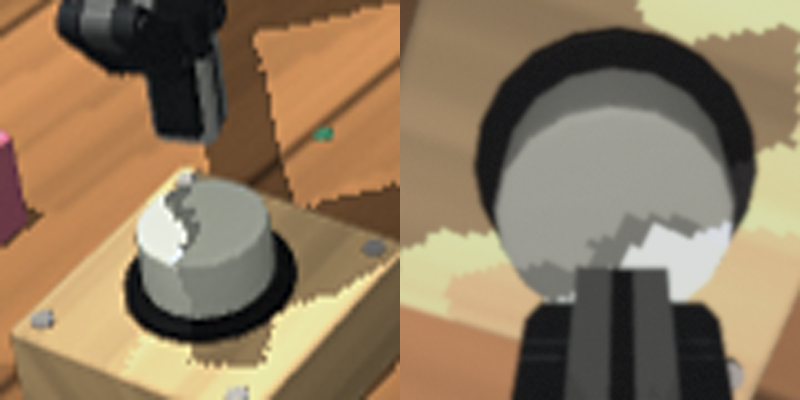

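```bash
cat > feel.py <<'E'
from h import *
import sys
from scipy.spatial.transform import Rotation as R
# mean force, cap shift in the scene image vs reference crop
n,x,y,k=sys.argv[1],int(sys.argv[2]),int(sys.argv[3]),int(sys.argv[4])
F=[];Z=[];I=[]
for _ in range(k):
    I.append(get_image("scene").astype(float));s=get_state();F.append(s['wrist_force']);Z.append(s['position'])
im=np.mean(I,0);np.save(f"pics/{n}.npy",im[y-50:y+40,x-45:x+45])
print(s['clock'],"pos",np.mean(Z,0).round(4),"F",np.mean(F,0).round(2),"std",np.std(F,0).round(2))
c=im[y-50:y+40,x-45:x+45]
if len(sys.argv)>5:
    r=np.load(f"pics/{sys.argv[5]}.npy")
    d=np.abs(c-r).mean(2)
    out=np.hstack([cv2.resize(np.clip(a,0,255).astype(np.uint8),(400,400),interpolation=2) for a in(c,np.repeat(d[...,None]*3,3,2))])
else: out=cv2.resize(c.astype(np.uint8),(400,400))
cv2.imwrite(f"pics/{n}.png",out)
E
python3 feel.py r0 190 332 4
```

```text
3.45 pos [ 0.4838 -0.3004  0.0974] F [0.05 0.33 0.06] std [0.43 0.37 0.27]
```

Call:
arm_command([
  {"rot": [0, 0, 0], "travel": [0, 0, -0.002], "hand": 0},
  {"rot": [0, 0, 0], "travel": [0, 0, -0.001], "hand": 0},
  {"rot": [0, 0, 0], "travel": [0, 0, -0.001], "hand": 0},
  {"rot": [0, 0, 0], "travel": [0, 0, -0.001], "hand": 0},
  {"rot": [0, 0, 0], "travel": [0, 0, -0.001], "hand": 0},
  {"rot": [0, 0, 0], "travel": [0, 0, 0], "hand": 0},
  {"rot": [0, 0, 0], "travel": [0, 0, 0], "hand": 0},
])

```text
clock: 4.32
position: [0.4837, -0.3003, 0.0912]
orientation: [0.691, 0.152, -0.691, 0.152]
wrist_force: [0.3, -0.3, -0.0]
finger_gap: -0.0001
```

```bash
python3 feel.py r1 190 332 6 r0
```

```text
4.625 pos [ 0.4837 -0.3003  0.0913] F [ 0.16  0.09 -0.03] std [0.6  0.23 0.43]
```

View pics/r1.png

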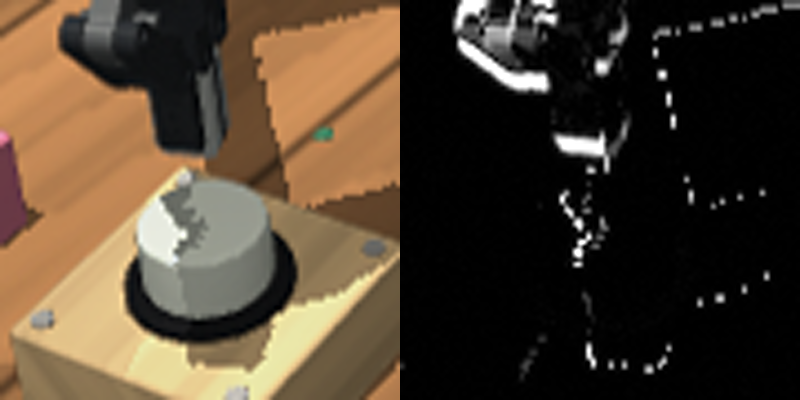

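The diff shows the finger and shadow moved but the cap did not, and the force is zero. The visible gap is about 30 mm, so I'll go down 15 mm.

Call:
arm_command([
  {"rot": [0, 0, 0], "travel": [0, 0, -0.005], "hand": 0},
  {"rot": [0, 0, 0], "travel": [0, 0, -0.005], "hand": 0},
  {"rot": [0, 0, 0], "travel": [0, 0, -0.005], "hand": 0},
  {"rot": [0, 0, 0], "travel": [0, 0, 0], "hand": 0},
  {"rot": [0, 0, 0], "travel": [0, 0, 0], "hand": 0},
])

```text
clock: 5.25
position: [0.4837, -0.3003, 0.0762]
orientation: [-0.691, -0.152, 0.691, -0.152]
wrist_force: [-0.3, 0.2, 0.3]
finger_gap: -0.0001
```

```bash
python3 feel.py r2 190 332 4 r0; python3 look.py p4 190 332
```

```text
5.45 pos [ 0.4838 -0.3004  0.0763] F [ 0.35 -0.08  0.02] std [0.57 0.44 0.49]
5.55 [ 0.48374132 -0.30031956  0.07636612] [ 0.2777163  -0.52586565  0.17723503]
```

View pics/r2.png

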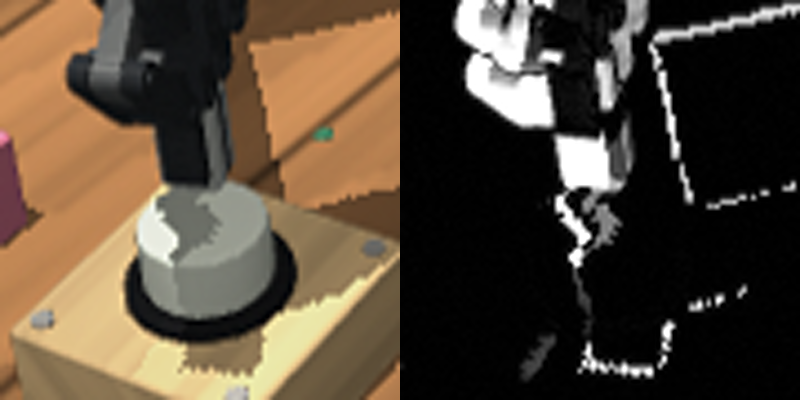

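View pics/p4.png

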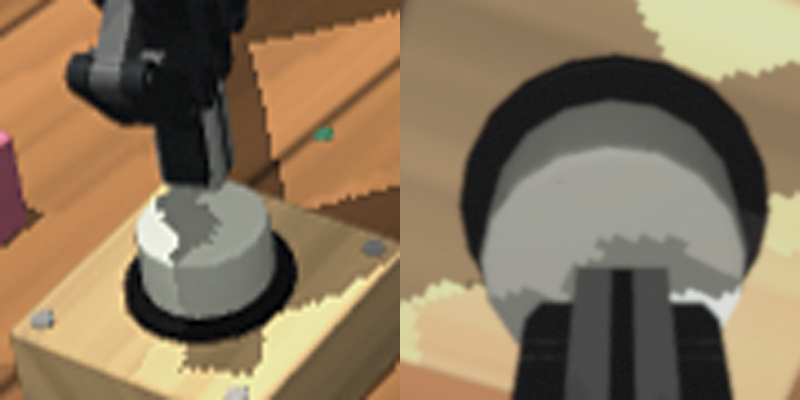

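The cap still hasn't moved and the gap is now roughly 15 mm. Down 9 mm more, slowly.

Call:
arm_command([
  {"rot": [0, 0, 0], "travel": [0, 0, -0.003], "hand": 0},
  {"rot": [0, 0, 0], "travel": [0, 0, -0.002], "hand": 0},
  {"rot": [0, 0, 0], "travel": [0, 0, -0.002], "hand": 0},
  {"rot": [0, 0, 0], "travel": [0, 0, -0.002], "hand": 0},
  {"rot": [0, 0, 0], "travel": [0, 0, 0], "hand": 0},
  {"rot": [0, 0, 0], "travel": [0, 0, 0], "hand": 0},
])

```text
clock: 6.3
position: [0.4837, -0.3003, 0.0672]
orientation: [-0.691, -0.152, 0.691, -0.152]
wrist_force: [0.1, 0.3, 0.4]
finger_gap: 0.0001
```

```bash
python3 feel.py r3 190 332 4 r0; python3 look.py p5 190 332
```

```text
6.5 pos [ 0.4837 -0.3003  0.0673] F [-0.    0.03  0.09] std [0.7  0.49 0.62]
6.6 [ 0.48369504 -0.30029051  0.06727942] [-0.01887362 -0.43760366 -0.57275297]
```

View pics/r3.png

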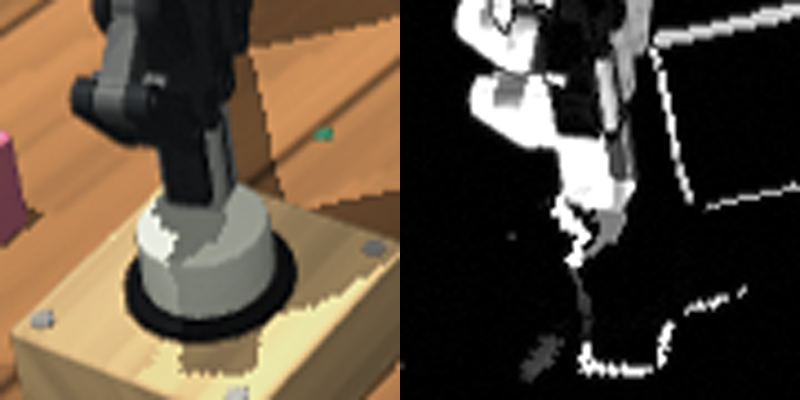

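View pics/p5.png

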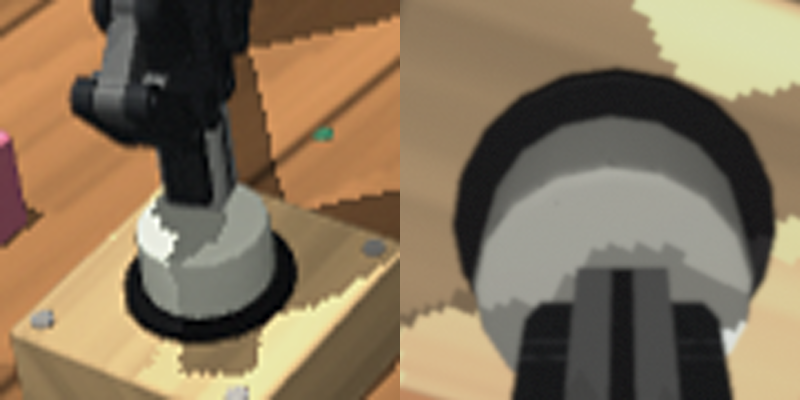

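Cap still unmoved. I'll take 1 mm steps from here.

Call:
arm_command([
  {"rot": [0, 0, 0], "travel": [0, 0, -0.001], "hand": 0},
  {"rot": [0, 0, 0], "travel": [0, 0, -0.001], "hand": 0},
  {"rot": [0, 0, 0], "travel": [0, 0, -0.001], "hand": 0},
  {"rot": [0, 0, 0], "travel": [0, 0, 0], "hand": 0},
])

```text
clock: 7.1
position: [0.4836, -0.3002, 0.0641]
orientation: [-0.69, -0.152, 0.691, -0.152]
wrist_force: [-0.0, -0.0, 0.3]
finger_gap: -0.0002
```

```bash
python3 feel.py r4 190 332 6 r3
```

```text
7.4 pos [ 0.4837 -0.3003  0.0642] F [-0.22 -0.21 -0.19] std [0.41 0.35 0.33]
```

View pics/r4.png

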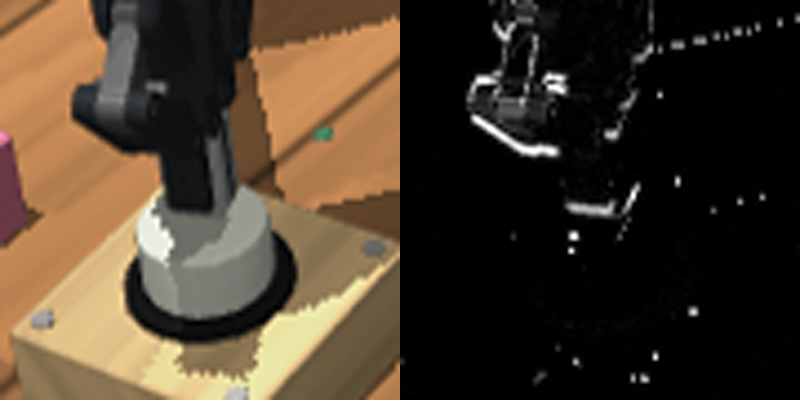

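Call:
arm_command([
  {"rot": [0, 0, 0], "travel": [0, 0, -0.001], "hand": 0},
  {"rot": [0, 0, 0], "travel": [0, 0, -0.001], "hand": 0},
  {"rot": [0, 0, 0], "travel": [0, 0, -0.001], "hand": 0},
  {"rot": [0, 0, 0], "travel": [0, 0, 0], "hand": 0},
])

```text
clock: 7.9
position: [0.4836, -0.3002, 0.061]
orientation: [-0.69, -0.152, 0.691, -0.152]
wrist_force: [-0.3, 0.1, 0.0]
finger_gap: 0.0002
```

```bash
python3 feel.py r5 190 332 6 r3
```

```text
8.2 pos [ 0.4837 -0.3003  0.0612] F [-0.14 -0.17  0.29] std [0.35 0.5  0.29]
```

View pics/r5.png

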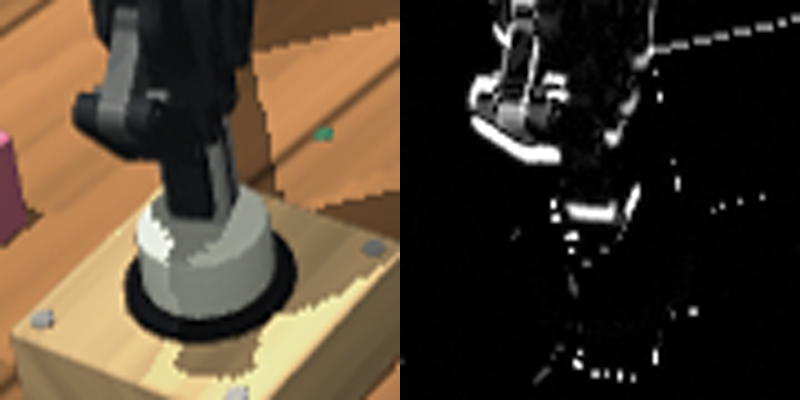

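Call:
arm_command([
  {"rot": [0, 0, 0], "travel": [0, 0, -0.001], "hand": 0},
  {"rot": [0, 0, 0], "travel": [0, 0, -0.001], "hand": 0},
  {"rot": [0, 0, 0], "travel": [0, 0, 0], "hand": 0},
])

```text
clock: 8.57
position: [0.4835, -0.3002, 0.0591]
orientation: [-0.69, -0.152, 0.691, -0.152]
wrist_force: [0.4, 0.6, 0.5]
finger_gap: 0.0
```

```bash
python3 feel.py r6 190 332 6 r3
```

```text
8.875 pos [ 0.4837 -0.3002  0.0592] F [ 0.01 -0.11 -0.09] std [0.44 0.25 0.39]
```

View pics/r6.png

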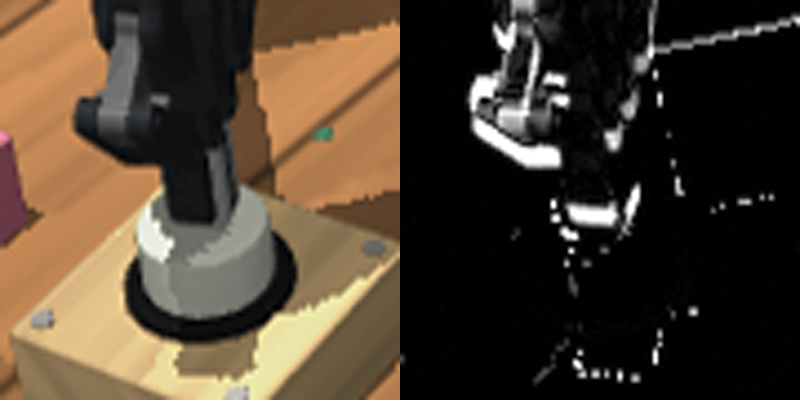

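Call:
arm_command([
  {"rot": [0, 0, 0], "travel": [0, 0, -0.001], "hand": 0},
  {"rot": [0, 0, 0], "travel": [0, 0, -0.001], "hand": 0},
  {"rot": [0, 0, 0], "travel": [0, 0, 0], "hand": 0},
])

```text
clock: 9.25
position: [0.4836, -0.3002, 0.0571]
orientation: [-0.69, -0.152, 0.691, -0.152]
wrist_force: [0.3, -0.1, -0.3]
finger_gap: -0.0004
```

```bash
python3 feel.py r7 190 332 6 r3
```

```text
9.55 pos [ 0.4837 -0.3002  0.0572] F [-0.23 -0.26  0.13] std [0.52 0.54 0.52]
```

View pics/r7.png

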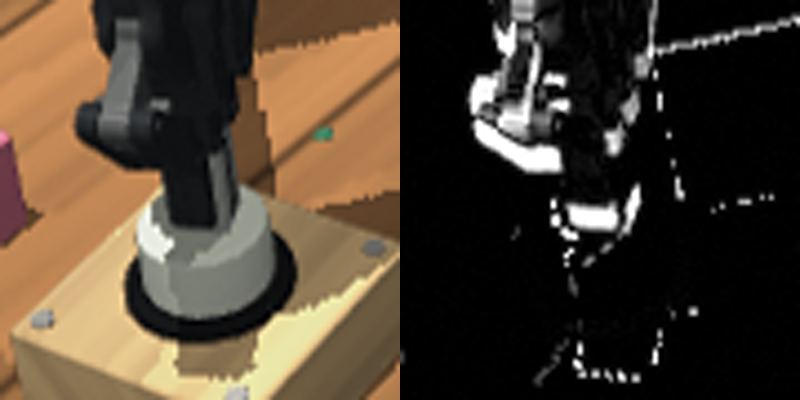

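Call:
arm_command([
  {"rot": [0, 0, 0], "travel": [0, 0, -0.001], "hand": 0},
  {"rot": [0, 0, 0], "travel": [0, 0, -0.001], "hand": 0},
  {"rot": [0, 0, 0], "travel": [0, 0, 0], "hand": 0},
])

```text
clock: 9.93
position: [0.4837, -0.3003, 0.0552]
orientation: [0.691, 0.152, -0.691, 0.152]
wrist_force: [1.4, 0.1, 1.1]
finger_gap: 0.0
```

```bash
python3 feel.py r8 190 332 6 r3;python3 look.py p8 190 332
```

```text
10.225 pos [ 0.4837 -0.3003  0.0552] F [0.11 0.16 0.51] std [0.52 0.35 0.49]
10.325 [ 0.48372868 -0.30030712  0.05524898] [ 0.65579181 -0.58226165 -0.29878387]
```

View pics/r8.png

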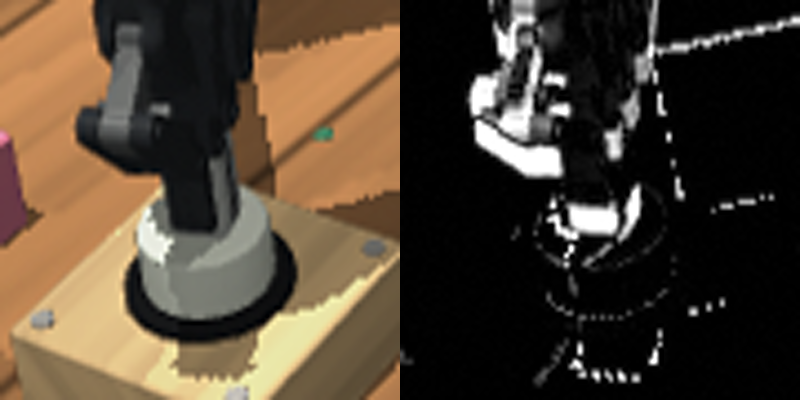

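View pics/p8.png

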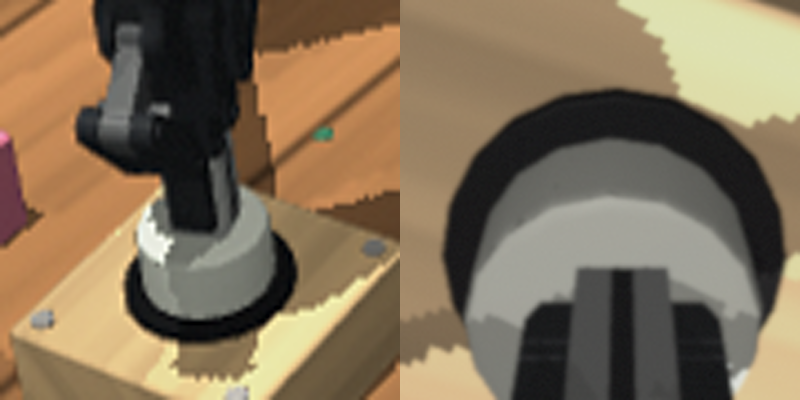

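Contact, at TCP z≈0.0557: a faint rim shift on the cap. Another 2 mm will separate 7 N from 1–2 N.

Call:
arm_command([
  {"rot": [0, 0, 0], "travel": [0, 0, -0.001], "hand": 0},
  {"rot": [0, 0, 0], "travel": [0, 0, -0.001], "hand": 0},
  {"rot": [0, 0, 0], "travel": [0, 0, 0], "hand": 0},
  {"rot": [0, 0, 0], "travel": [0, 0, 0], "hand": 0},
])

```text
clock: 10.82
position: [0.4837, -0.3003, 0.0532]
orientation: [0.691, 0.152, -0.691, 0.152]
wrist_force: [-0.3, 0.3, 0.8]
finger_gap: 0.0003
```

```bash
python3 feel.py r9 190 332 6 r3
```

```text
11.125 pos [ 0.4837 -0.3003  0.0532] F [-0.06 -0.08  0.79] std [0.26 0.47 0.32]
```

View pics/r9.png

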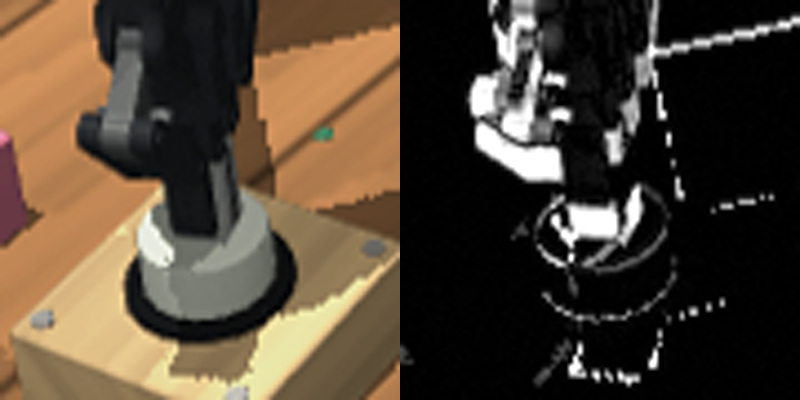

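The cap is about 2.5 mm down at only 0.8 N, so it is soft. I'll press to about 7.5 mm, well short of the stop, to confirm there is no snap, then release.

Call:
arm_command([
  {"rot": [0, 0, 0], "travel": [0, 0, -0.001], "hand": 0},
  {"rot": [0, 0, 0], "travel": [0, 0, -0.001], "hand": 0},
  {"rot": [0, 0, 0], "travel": [0, 0, -0.001], "hand": 0},
  {"rot": [0, 0, 0], "travel": [0, 0, -0.001], "hand": 0},
  {"rot": [0, 0, 0], "travel": [0, 0, -0.001], "hand": 0},
  {"rot": [0, 0, 0], "travel": [0, 0, 0], "hand": 0},
  {"rot": [0, 0, 0], "travel": [0, 0, 0], "hand": 0},
])

```text
clock: 12.0
position: [0.4837, -0.3003, 0.0482]
orientation: [0.691, 0.152, -0.691, 0.152]
wrist_force: [-0.0, 0.7, 1.4]
finger_gap: -0.0002
```

```bash
python3 feel.py r10 190 332 6 r3
```

```text
12.3 pos [ 0.4837 -0.3003  0.0482] F [0.27 0.25 0.77] std [0.2  0.51 0.56]
```

View pics/r10.png

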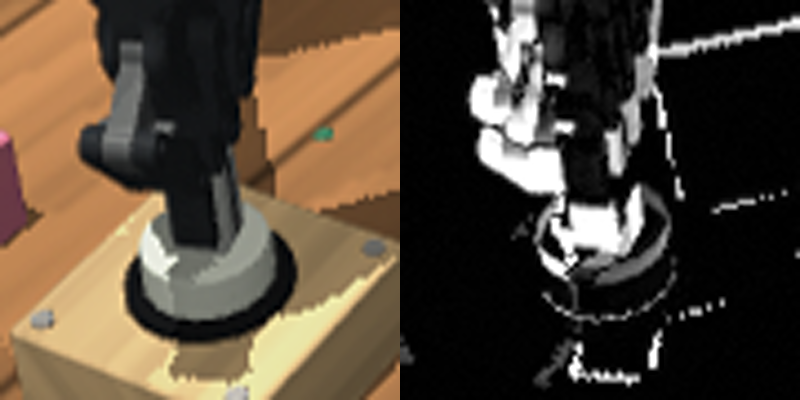

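About 7.5 mm down and still 0.8 N, with the cap following the finger and no snap, so the right switch is worn. I'll let it up and check it springs back.

Call:
arm_command([
  {"rot": [0, 0, 0], "travel": [0, 0, 0.004], "hand": 0},
  {"rot": [0, 0, 0], "travel": [0, 0, 0.006], "hand": 0},
  {"rot": [0, 0, 0], "travel": [0, 0, 0.02], "hand": 0},
  {"rot": [0, 0, 0], "travel": [0, 0, 0.04], "hand": 0},
  {"rot": [0, 0, 0], "travel": [0, 0, 0.04], "hand": 0},
  {"rot": [0, 0, 0], "travel": [0.009, 0.05, 0.01], "hand": 0},
  {"rot": [0, 0, 0], "travel": [0.009, 0.05, 0.01], "hand": 0},
  {"rot": [0, 0, 0], "travel": [0.009, 0.05, 0], "hand": 0},
  {"rot": [0, 0, 0], "travel": [0.009, 0.05, 0], "hand": 0},
  {"rot": [0, 0, 0], "travel": [0.009, 0.05, 0], "hand": 0},
])

```text
clock: 13.55
position: [0.5287, -0.0487, 0.1788]
orientation: [0.691, 0.152, -0.69, 0.152]
wrist_force: [0.1, -0.0, -0.0]
finger_gap: -0.0002
```

Call:
arm_command([
  {"rot": [0, 0, 0], "travel": [0.009, 0.05, 0], "hand": 0},
  {"rot": [0, 0, 0], "travel": [0.009, 0.05, 0], "hand": 0},
  {"rot": [0, 0, 0], "travel": [0.009, 0.05, 0], "hand": 0},
  {"rot": [0, 0, 0], "travel": [0.009, 0.05, 0], "hand": 0},
  {"rot": [0, 0, 0], "travel": [0.009, 0.05, 0], "hand": 0},
  {"rot": [0, 0, 0], "travel": [0.009, 0.05, 0], "hand": 0},
  {"rot": [0, 0, 0], "travel": [0.003, 0.012, 0], "hand": 0},
  {"rot": [0, 0, 0], "travel": [0, 0, 0], "hand": 0},
  {"rot": [0, 0, 0], "travel": [0, 0, 0], "hand": 0},
])

```text
clock: 14.68
position: [0.5852, 0.2602, 0.1782]
orientation: [-0.69, -0.152, 0.691, -0.152]
wrist_force: [0.2, 0.1, -0.4]
finger_gap: -0.0003
```

```bash
python3 look.py p9 190 332;python3 - <<'E'
from h import *
cv2.imwrite("pics/s9.png",get_image("scene"))
E
```

```text
14.775 [0.58544931 0.2601173  0.17836284] [-0.38516466 -0.40458688 -0.03364586]
```

View pics/s9.png

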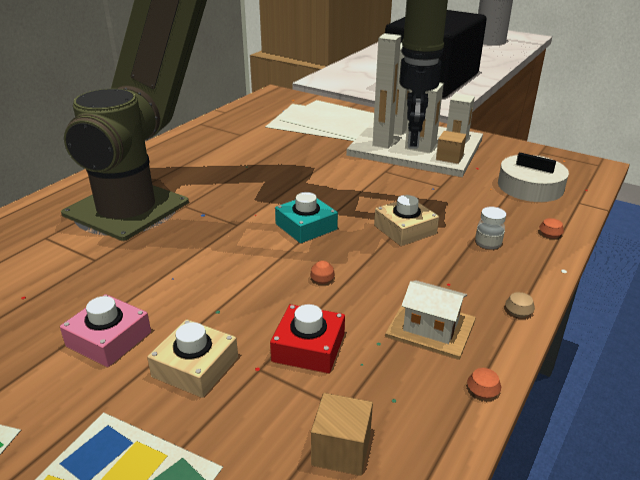

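The right cap at (191,334) is back up and the house hasn't moved. The fingers are above the left switch at (407,203). Now down to about 6 mm above contact.

Call:
arm_command([
  {"rot": [0, 0, 0], "travel": [0.0005, 0.002, -0.03], "hand": 0},
  {"rot": [0, 0, 0], "travel": [0, 0, -0.03], "hand": 0},
  {"rot": [0, 0, 0], "travel": [0, 0, -0.03], "hand": 0},
  {"rot": [0, 0, 0], "travel": [0, 0, -0.02], "hand": 0},
  {"rot": [0, 0, 0], "travel": [0, 0, -0.006], "hand": 0},
  {"rot": [0, 0, 0], "travel": [0, 0, 0], "hand": 0},
  {"rot": [0, 0, 0], "travel": [0, 0, 0], "hand": 0},
])

```text
clock: 15.7
position: [0.5871, 0.2638, 0.0634]
orientation: [0.691, 0.152, -0.69, 0.152]
wrist_force: [-1.0, 0.2, -0.4]
finger_gap: -0.0002
```

```bash
python3 feel.py l0 407 200 4;python3 look.py p10 407 200
```

```text
15.9 pos [0.5869 0.264  0.0633] F [ 0.13 -0.38 -0.1 ] std [0.42 0.24 0.14]
16.0 [0.5864157  0.26387261 0.06273977] [-0.25531569 -0.58514168  0.35380621]
```

View pics/p10.png

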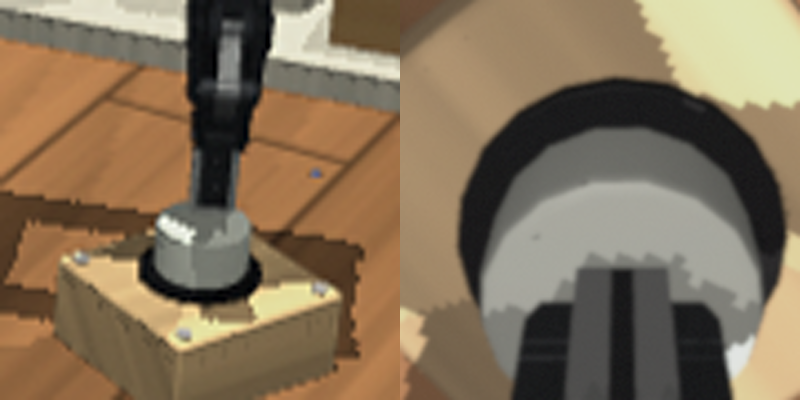

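The finger is centred over the left cap. Next, to about 2.5 mm below contact.

Call:
arm_command([
  {"rot": [0, 0, 0], "travel": [0, 0, -0.003], "hand": 0},
  {"rot": [0, 0, 0], "travel": [0, 0, -0.003], "hand": 0},
  {"rot": [0, 0, 0], "travel": [0, 0, -0.001], "hand": 0},
  {"rot": [0, 0, 0], "travel": [0, 0, -0.001], "hand": 0},
  {"rot": [0, 0, 0], "travel": [0, 0, -0.001], "hand": 0},
  {"rot": [0, 0, 0], "travel": [0, 0, 0], "hand": 0},
  {"rot": [0, 0, 0], "travel": [0, 0, 0], "hand": 0},
])

```text
clock: 16.88
position: [0.5861, 0.2638, 0.0539]
orientation: [0.691, 0.152, -0.69, 0.152]
wrist_force: [-2.2, -0.2, 6.3]
finger_gap: 0.0003
```

```bash
python3 feel.py l1 407 200 4 l0
```

```text
17.075 pos [0.5861 0.2638 0.054 ] F [-1.72 -0.74  6.33] std [0.38 0.32 0.12]
```

View pics/l1.png

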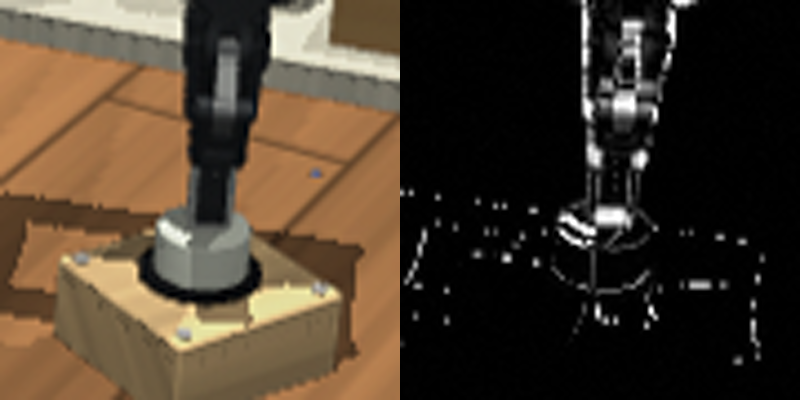

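6.3 N: the left switch is sound. I'll press on to the 6 mm snap point.

Call:
arm_command([
  {"rot": [0, 0, 0], "travel": [0, 0, -0.001], "hand": 0},
  {"rot": [0, 0, 0], "travel": [0, 0, -0.001], "hand": 0},
  {"rot": [0, 0, 0], "travel": [0, 0, -0.001], "hand": 0},
  {"rot": [0, 0, 0], "travel": [0, 0, 0], "hand": 0},
])

```text
clock: 17.58
position: [0.5861, 0.2638, 0.05]
orientation: [-0.691, -0.152, 0.691, -0.152]
wrist_force: [0.5, -0.2, 0.2]
finger_gap: 0.0001
```

Call:
arm_command([
  {"rot": [0, 0, 0], "travel": [0, 0, -0.001], "hand": 0},
  {"rot": [0, 0, 0], "travel": [0, 0, 0], "hand": 0},
  {"rot": [0, 0, 0], "travel": [0, 0, 0], "hand": 0},
])

```text
clock: 17.95
position: [0.5861, 0.2637, 0.049]
orientation: [-0.69, -0.152, 0.691, -0.152]
wrist_force: [-0.5, 0.5, -0.1]
finger_gap: -0.0002
```

```bash
python3 feel.py l2 407 200 4 l0
```

```text
18.15 pos [0.5862 0.2637 0.0491] F [ 0.1   0.07 -0.01] std [0.27 0.26 0.41]
```

View pics/l2.png

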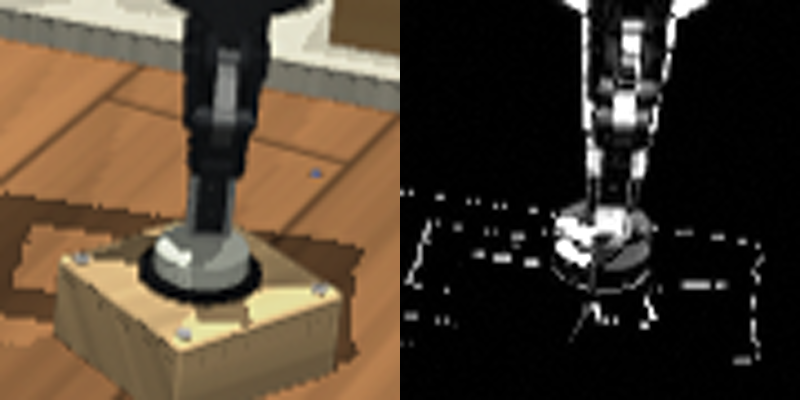

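It snapped: the force fell to zero and the cap dropped away. I'll retreat and verify.

Call:
arm_command([
  {"rot": [0, 0, 0], "travel": [0, 0, 0.005], "hand": 0},
  {"rot": [0, 0, 0], "travel": [0, 0, 0.02], "hand": 0},
  {"rot": [0, 0, 0], "travel": [0, 0, 0.04], "hand": 0},
  {"rot": [0, 0, 0], "travel": [0, 0, 0.04], "hand": 0},
  {"rot": [0, 0, 0], "travel": [-0.02, 0, 0.03], "hand": 0},
  {"rot": [0, 0, 0], "travel": [0, 0, 0], "hand": 0},
  {"rot": [0, 0, 0], "travel": [0, 0, 0], "hand": 0},
  {"rot": [0, 0, 0], "travel": [0, 0, 0], "hand": 0},
  {"rot": [0, 0, 0], "travel": [0, 0, 0], "hand": 0},
])

```text
clock: 19.27
position: [0.5659, 0.2634, 0.1827]
orientation: [-0.69, -0.152, 0.691, -0.152]
wrist_force: [0.9, -0.2, -0.3]
finger_gap: 0.0001
```

```bash
python3 - <<'E'
from h import *
i=get_image("scene");o=cv2.imread("pics/scene0.png")
z=lambda m,x,y:cv2.resize(m[y-45:y+45,x-45:x+45],(260,260),interpolation=2)
P=((407,210),(191,340),(430,320))
cv2.imwrite("pics/end.png",np.vstack([np.hstack([z(m,*p) for p in P]) for m in(o,i)]))
print(get_state()['wrist_force'],get_state()['position'])
# house shift between first and last
a,b=[cv2.cvtColor(m,cv2.COLOR_BGR2GRAY)[275:365,380:480].astype(np.float32) for m in(o,i)]
print(cv2.phaseCorrelate(a,b))
E
```

```text
[ 0.66707209  0.3243558  -1.07072434] [0.56596411 0.26350767 0.18294325]
((0.018068341195714765, 0.003892450452312346), 0.9949820798767938)
```

View pics/end.png

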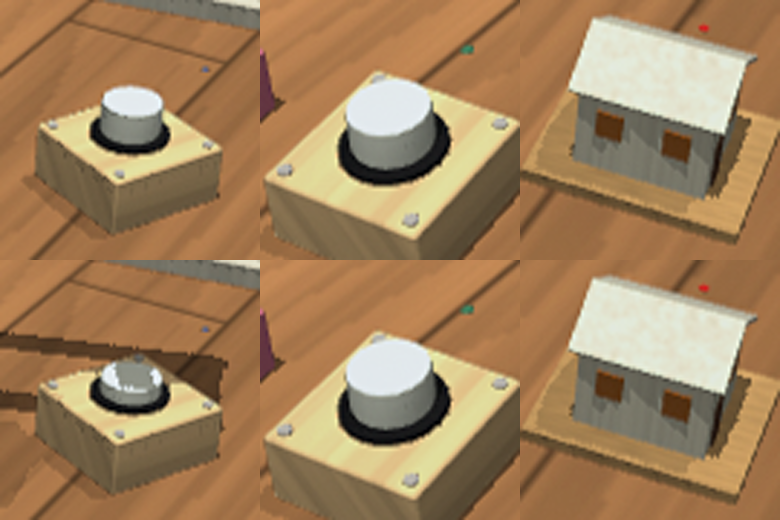

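The left cap stays down, the right cap is up, and the house has shifted 0.02 px.

```bash
python3 -c "
from station import *
print(hand_in())"
```

```text
the job is handed in; nothing more can be done
None
```

The left switch is the sound one. It snapped over and stayed down, and the job was handed in at about 19 s.

- **Right switch (worn):** I pressed it first. It gave only about 0.8 N at 2.5 mm and still 0.8 N at 7.5 mm, with no snap. I released it, and the last picture shows it fully up again.
- **Left switch (sound):** It resisted with 6.3 N at about 2 mm. By about 6 mm down the force had fallen to zero and the cap had dropped off the finger. I stopped within 7 mm, well short of the 18 mm stop.
- **Last checks:** After I lifted the hand clear, the left cap was still down. The house had moved only 0.02 px in the scene picture, and the gripper was touching nothing.

One thing disagreed. The shut fingertips touched the cap about 20 mm behind the TCP, not 17 mm ahead as `finger_overhang` says. I therefore found contact by small steps, watching the force and the picture.

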